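# Tighten a pump cover's four bar nuts crosswise

## Robot

A 6-joint arm with a two-finger parallel gripper is mounted at the origin on the work surface. World frame = base frame: x ahead of the robot, y to its left, z up, the work surface at z = 0. Lengths are in m, angles in degrees, forces in N, time in s.
With the tool pointing down it reaches from about 0.35 to 0.875 m from the base axis. Payload 4.2 kg.
Tool frame: the origin (TCP) lies on the centre line of the jaws, within the pads' length; the fingertips stand 11 mm ahead of it and the grasp point (between the pads) lies 8 mm behind it; z points along the fingers, y is the line along which they close (so a half turn about z gives the same grasp; the last joint's range is limited). The gripper opens to 87 mm and grips with 3 to 60 N. Pads are 19 mm wide; open, the fingers measure 117 mm over their backs; the gripper's body (75 mm by 190 mm) begins 51 mm behind the grasp point.
Start: joints at [-51.36, 22.042, 0.453, 0, -68.411, -14.817], TCP at [0.252, -0.572, 0.202] pointing down, gripper open.
Joint ranges: [-179.83, 179.83], [-69.29, 118.12], [-61.27, 80.66], [-181.25, 117.63], [-171.15, -9.14], [-177.46, 177.46]. Speed limits (degrees/s): [159.86, 159.86, 180, 180, 180, 180].

## Interface

Orientations are given as a 3x3 rotation matrix whose columns are the frame's x, y, z axes.
In Python, from station import r gives the robot as it stands.
- The arm moves only by the tool servo_tool, never from a script. Its argument "commands" is a list that holds one entry, the list of rows, each a list of 7 numbers: the closure, from 0 (fully open) to 1 (shut), then the shift along the tool's x, y, z in mm, then the turn, a rotation vector about the tool's x, y, z in rad. In form: [[[claw, x, y, z, ax, ay, az], ...]]. A call has exactly 5 rows; each row is the pose to reach, as a shift and turn from the pose commanded when the call began, along the tool's axes at that moment; what a row does not reach only later rows make up. A row lasts 1/10 s, in which the tool goes at most 50 mm and 8.59 degrees, less where a joint would pass 70% of its speed; a pose out of reach is approached as far as the arm can. A call with a gripper value outside its range is refused whole. The fingers move at their own pace and stop on an object; the grip force is fixed at half the most. Time passes only in rows, so rows that repeat a pose let the fingers close, or fill a call up. It gives the time, the measured TCP pose, the force, the opening and the grip force at its end, in the units of the state.
- r.sense(): the state, without advancing time (a new reading comes with each control period).
- r.capture(name): name is "scene" or "side" or "wrist"; returns a dict with "pixels" (400x640x3 uint8, red, green, blue), "camera_matrix" (3x3 intrinsics, pixels), "R" (3x3) and "t" (3): a world point X has camera coordinates R X + t. Camera axes: x right, y down, z forward; pixel columns grow to the right and rows downward; lengths in m; the calibration is good to about 2 mm. The wrist camera is an equidistant fisheye: a pixel r from the principal point sees the ray r / f radians off the axis. A picture is of the moment at which its call begins. There is no depth.
- r.finish_job(): hands the job in; it is judged then, once.
The state is a dict: "time_s": time; "joints": joint angles; "joint_velocities": joint speeds; "effort": joint torques, N m; "tcp_pos": TCP position; "ee_rot": TCP orientation; "wrist_force": force on the tool from outside, world axes, zero at the start; "moment": the same for the moment, N m; "gripper_width": opening from 0.0 (shut) to 1.0 (fully open); "gripper_force": force on a finger pad.
Only numpy, scipy, OpenCV 4.12 (cv2) and the standard library are available. Lean on these libraries where they do the work, as an engineer would, in place of code of your own. Each camera call takes 0.05 s, during which the arm holds its last target. There are 200 camera calls.

## Task

The square cover on the pump housing is held by four bar nuts, still a quarter turn slack: turn each one clockwise until it stops, with its bar square across the diagonal of the plate. Work in cross order so that the plate seats evenly: after the first nut do the one diagonally opposite, and only then the other two. Leave the oval two-nut housing standing where it is.

Things in the scene. Friction and masses are not known exactly. Their poses are not given: they have to be found in the camera images.
- cover: Square aluminium cover plate, 180 x 180 x 12 mm with a low boss (9 mm high) in its middle, on a grey pump housing; both fixed to the table. Origin: centre of the housing's underside, on the table; z up, x and y parallel to the plate's edges; any yaw. The plate's top is 44 mm above the table. Each corner carries a dark steel bar nut, its upright axis 64 mm from the centre in x and in y.
- nut_1 (a joint): Bar nut at the cover's +x +y corner, across from nut_3: rad, clockwise from above, 0 to 0.2 at first, 1.45 at its stop (tight). Bar direction in the cover's frame, anticlockwise from x: 135 deg + (1.45 rad - value). All four are alike: a 25 mm round hub and on it an upright flat bar, 46 mm long, 11 thick, from 54 to 82 mm above the table, centred on the axis.
- nut_2 (a joint): Bar nut at the cover's -x +y corner, across from nut_4: rad, clockwise from above, 0 to 0.2 at first, 1.45 at its stop (tight). Bar direction in the cover's frame, anticlockwise from x: 225 deg + (1.45 rad - value). All four: loose, the bar points roughly along the diagonal, to the plate's centre; at the stop it lies square across the diagonal.
- nut_3 (a joint): Bar nut at the cover's -x -y corner, across from nut_1: rad, clockwise from above, 0 to 0.2 at first, 1.45 at its stop (tight). Bar direction in the cover's frame, anticlockwise from x: 315 deg + (1.45 rad - value). All four take about 0.12 N m to turn, stay where they are left and do not move down as they turn.
- nut_4 (a joint): Bar nut at the cover's +x -y corner, across from nut_2: rad, clockwise from above, 0 to 0.2 at first, 1.45 at its stop (tight). Bar direction in the cover's frame, anticlockwise from x: 45 deg + (1.45 rad - value). Pinch the bar across its 11 mm thickness. A thin brass stud end stands 4 mm above each bar.
- oval: Bystander: a loose oval aluminium housing, 150 x 84 mm, 60 mm high with a round stub in the middle (0.9 kg), carrying only two bar nuts of the same kind, 55 mm either side of the centre along its x. Origin at the centre of its underside. To be left alone.

How it is judged:
By the outcome, as a careful person would: the job done as asked, in the order asked, and still so for the second after the job is handed in, with the robot touching nothing.
It also fails if it takes over 58 s, if anything falls off the work surface, if the arm or the gripper's body presses on something with over 40 N, if the wrist force passes 120 N, or if a joint passes its speed limit or range.

## Working session

There is one attempt and no reset: what is moved stays moved. The work goes in short steps, Python scripts to look and compute and a tool call to move; the robot and the scene stay as the last step left them, time stands still between calls to the robot, and variables do not carry over. Pictures are saved under pics/ and viewed, at most 10 in all, crops included, and the job is handed in when it is done.

Besides the shell and the picture viewer there is one more tool, called after "Request:" as name(argument=value, ...), one argument or row to a line, values as JSON. servo_tool: Moves the arm, as the interface text tells. Its arguments: {"type":"object","properties":{"commands":{"type":"array","items":{"type":"array","items":{"type":"array","items":{"type":"number"}}}}},"required":["commands"]}

```bash
ls; mkdir -p pics
python3 - <<'E'
from station import r
import cv2,pickle
s=r.sense(); print(s)
d={}
for n in("scene","side","wrist"):
    c=r.capture(n); d[n]=c
    cv2.imwrite(f"pics/{n}0.png",c["pixels"][:,:,::-1]); print(n,c["camera_matrix"],c["R"],c["t"])
pickle.dump(d,open("cap0.pkl","wb"))
E
```

```text
pics
{'time_s': 0.0, 'joints': array([-5.13599138e+01,  2.20906129e+01,  3.78796039e-01, -2.97299927e-02,
       -6.84123804e+01, -1.48163353e+01]), 'joint_velocities': array([ 0.00169417,  0.00916308, -0.06978732, -0.03595274,  0.01341971,
       -0.02238587]), 'effort': array([-1.47297487e-03, -3.90662634e+01,  1.87397736e+01,  4.21961278e+00,
        1.08628225e-02, -2.23006564e-04]), 'tcp_pos': array([ 0.25219715, -0.57113125,  0.2009526 ]), 'ee_rot': array([[-9.14869571e-01, -4.03748330e-01, -9.76643924e-04],
       [-4.03749501e-01,  9.14867402e-01,  1.99435926e-03],
       [ 8.82804690e-05,  2.21889810e-03, -9.99997534e-01]]), 'wrist_force': array([-0.12702032,  0.26488795,  0.33526344]), 'moment': array([0.00884061, 0.0104555 , 0.00119123]), 'gripper_force': 0.0, 'gripper_width': 0.9979255998994297}
scene [[442.85031904   0.         319.43438901]
 [  0.         442.85031904 192.90392428]
 [  0.           0.           1.        ]] [[-0.60925022  0.7929602  -0.00531891]
 [ 0.48390704  0.36646678 -0.79469244]
 [-0.62821028 -0.4867404  -0.60698899]] [ 0.35394363 -0.21026766  1.39893912]
side [[365.96749013   0.         322.46028376]
 [  0.         365.96749013 203.67378002]
 [  0.           0.           1.        ]] [[-0.99793699 -0.06412805  0.00305849]
 [-0.04072685  0.59551102 -0.80231412]
 [ 0.04962947 -0.8007835  -0.59689421]] [0.57307782 0.10703426 1.09080971]
wrist [[309.70691629   0.         322.5448081 ]
 [  0.         309.70691629 197.5753298 ]
 [  0.           0.           1.        ]] [[-0.40301188  0.91519397  0.00119188]
 [ 0.87387536  0.3844294   0.29758343]
 [ 0.27188836  0.12097122 -0.95469507]] [ 0.6252695  -0.03634094  0.39084513]
```

View pics/scene0.png

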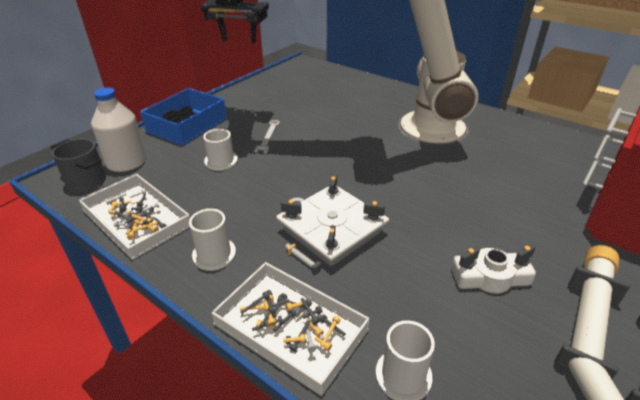

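View pics/side0.png

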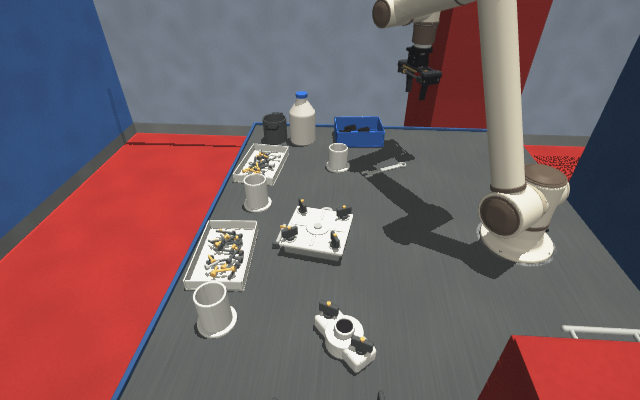

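The scene view shows the cover centred near (332,215), with nuts at about (291,208), (333,185), (374,210) and (331,235). The oval is at (493,268). In the side view the cover is near (318,228) and the oval near (345,335). Next I'll locate the studs by colour and cast rays onto their height.

```bash
cat > h.py <<'E'
import numpy as np,cv2
def ray(c,uv,fish=False):
    K=np.array(c["camera_matrix"]);R=np.array(c["R"]);t=np.array(c["t"])
    d=np.array([(uv[0]-K[0,2])/K[0,0],(uv[1]-K[1,2])/K[1,1],1.])
    if fish:
        a=np.hypot(d[0],d[1]); d=np.array([d[0]/a*np.sin(a),d[1]/a*np.sin(a),np.cos(a)]) if a>1e-9 else np.array([0,0,1.])
    return -R.T@t,R.T@d
def onplane(c,uv,z,fish=False):
    o,d=ray(c,uv,fish); return (o+d*(z-o[2])/d[2])[:2]
def blobs(mask,amin):
    n,l,s,ce=cv2.connectedComponentsWithStats(mask.astype(np.uint8)); 
    return [(ce[i],s[i,4],l==i) for i in range(1,n) if s[i,4]>=amin]
E
python3 - <<'E'
from h import *; import pickle
d=pickle.load(open("cap0.pkl","rb"))
for n,box in(("scene",(260,170,400,270)),("side",(265,190,370,265))):
    c=d[n];h=cv2.cvtColor(c["pixels"],cv2.COLOR_RGB2HSV).astype(int)
    m=(h[...,0]>8)&(h[...,0]<30)&(h[...,1]>110)&(h[...,2]>100)
    k=np.zeros_like(m);x0,y0,x1,y1=box;k[y0:y1,x0:x1]=1
    for ce,a,_ in blobs(m&k,3): print(n,ce.round(1),a,onplane(c,ce,.084).round(4))
E
```

```text
scene [332.9 177.7] 15 [ 0.51   -0.0142]
scene [290.4 201.8] 16 [ 0.6386 -0.0349]
scene [374.2 203.2] 19 [0.5328 0.1129]
scene [331.6 230.3] 17 [0.6587 0.0911]
scene [290.9 247.9] 39 [0.7464 0.0585]
side [302.  200.3] 7 [ 0.639 -0.04 ]
side [344.  206.5] 8 [ 0.5119 -0.0175]
side [282.2 226.2] 12 [0.68   0.0842]
side [289.  227.5] 6 [0.6607 0.0883]
side [334.6 234.8] 8 [0.5349 0.1097]
```

View pics/wrist0.png

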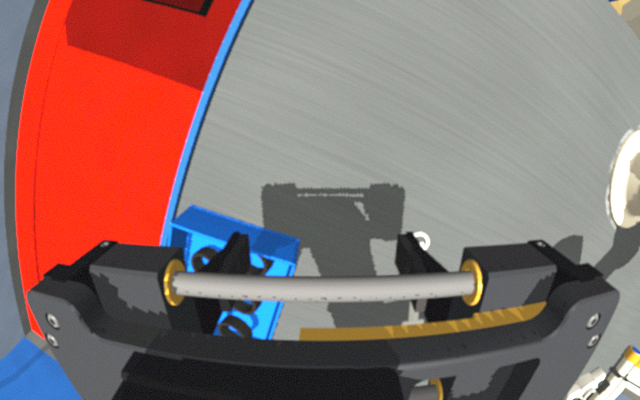

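The wrist view at the start shows only the tool tray and part of the blue box. The fingers sit at about (235,255) and (410,255), and image-up is tool +x. The cover's studs come out near (0.510,-0.016), (0.639,-0.037), (0.660,0.090) and (0.534,0.111). I'm moving to a viewing pose beside the cover.

Request:
servo_tool(
  commands=[
    [[0,-33,34,-4,0,0,-0.14],[0,-66,68,-8,0,0,-0.28],[0,-99,102,-12,0,0,-0.42],[0,-132,136,-16,0,0,-0.56],[0,-165,170,-20,0,0,-0.7]],
  ],
)

```text
time_s: 0.65
tcp_pos: [0.3348, -0.3477, 0.222]
ee_rot: [[-0.435, -0.901, -0.0], [-0.901, 0.435, 0.0], [-0.0, 0.0, -1.0]]
wrist_force: [2.2, 0.1, 0.3]
gripper_width: 0.999
gripper_force: 0.0
```

```bash
cat > go.py <<'E'
import sys,numpy as np
from station import r
# go.py x y z yaw : shift (mm, tool axes) and az (rad) to reach world target with tool down
def info(T,yaw):
    s=r.sense();R=s["ee_rot"];p=s["tcp_pos"]
    y0=np.degrees(np.arctan2(R[1,0],R[0,0]))
    dy=(yaw-y0+180)%360-180
    print("t",round(s["time_s"],2),"pos",p.round(4),"yaw",round(y0,2),"j",s["joints"].round(0),"w",round(s["gripper_width"],3),"F",s["wrist_force"].round(1),"M",s["moment"].round(2),"grip",round(s["gripper_force"],1))
    d=np.array(T)-p
    print("shift",(R.T@d*1000).round(1),"az",round(-np.radians(dy),3),"tilt",R[:,2].round(4),"rows",round(np.linalg.norm(d)/.05,1),round(abs(dy)/8.59,1))
if __name__=="__main__":
    a=list(map(float,sys.argv[1:])); info(a[:3],a[3])
E
python3 go.py .529 .177 .25 292
```

```text
t 0.65 pos [ 0.3348 -0.3477  0.222 ] yaw -115.77 j [-27.   7. -17.  -0. -66.   1.] w 0.999 F [2.2 0.1 0.3] M [-0.01 -0.07 -0.  ] grip 0.0
shift [-557.    53.3  -27.9] az -0.834 tilt [-2.e-04  3.e-04 -1.e+00] rows 11.2 5.6
```

Request:
servo_tool(
  commands=[
    [[0,-48,5,-3,0,0,-0.14],[0,-96,10,-6,0,0,-0.28],[0,-144,14,-8,0,0,-0.42],[0,-192,18,-10,0,0,-0.56],[0,-240,23,-12,0,0,-0.7]],
  ],
)

```text
time_s: 1.15
tcp_pos: [0.4197, -0.1219, 0.2343]
ee_rot: [[0.248, -0.969, 0.0], [-0.969, -0.248, 0.0], [0.0, -0.001, -1.0]]
wrist_force: [1.6, 0.1, -1.4]
gripper_width: 0.997
gripper_force: 0.0
```

```bash
python3 go.py .529 .177 .25 292
```

```text
t 1.15 pos [ 0.4197 -0.1219  0.2343] yaw -75.63 j [  5.   2. -21.  -0. -67.   9.] w 0.997 F [ 1.6  0.1 -1.4] M [-0.02  0.03 -0.01] grip 0.0
shift [-262.4 -180.1  -15.7] az -0.133 tilt [ 5.e-04  1.e-04 -1.e+00] rows 6.4 0.9
```

Request:
servo_tool(
  commands=[
    [[0,-40,-28,-3,0,0,-0.1],[0,-80,-56,-6,0,0,-0.133],[0,-120,-84,-9,0,0,-0.133],[0,-160,-112,-12,0,0,-0.133],[0,-200,-140,-15,0,0,-0.133]],
  ],
)

```text
time_s: 1.65
tcp_pos: [0.5069, 0.1062, 0.2492]
ee_rot: [[0.37, -0.929, -0.0], [-0.929, -0.37, 0.0], [-0.0, 0.0, -1.0]]
wrist_force: [-0.2, -0.7, 0.3]
gripper_width: 1.004
gripper_force: 0.0
```

```bash
python3 go.py .529 .177 .25 292
```

```text
t 1.65 pos [0.5069 0.1062 0.2492] yaw -68.31 j [ 30.  10. -10.  -0. -70.  -8.] w 1.004 F [-0.2 -0.7  0.3] M [-0.05  0.01  0.02] grip 0.0
shift [-57.7 -46.7  -0.8] az -0.005 tilt [-1.e-04  0.e+00 -1.e+00] rows 1.5 0.0
```

Request:
servo_tool(
  commands=[
    [[0.45,-29,-23,0,0,0,0],[0.45,-58,-47,0,0,0,0],[0.45,-58,-47,0,0,0,0],[0.45,-58,-47,0,0,0,0],[0.45,-58,-47,0,0,0,0]],
  ],
)

```text
time_s: 2.15
tcp_pos: [0.5287, 0.1746, 0.2489]
ee_rot: [[0.369, -0.93, -0.001], [-0.93, -0.369, -0.0], [0.0, 0.001, -1.0]]
wrist_force: [-0.3, 0.2, -0.7]
gripper_width: 0.636
gripper_force: 0.0
```

Run:
```python
from station import r
from h import *; import pickle
c=r.capture("wrist");pickle.dump(c,open("cap1.pkl","wb"))
cv2.imwrite("pics/wrist1.png",c["pixels"][:,:,::-1])
print(r.sense()["gripper_width"],r.sense()["tcp_pos"])
h=cv2.cvtColor(c["pixels"],cv2.COLOR_RGB2HSV).astype(int)
m=(h[...,0]>8)&(h[...,0]<32)&(h[...,1]>110)&(h[...,2]>90)
for ce,a,_ in blobs(m,8): print(ce.round(1),a,onplane(c,ce,.084,True).round(4))
```

```text
0.6054715566922122 [0.52875624 0.17440726 0.24911542]
[139.5  10.4] 46 [0.8223 0.0539]
[253.3  10.5] 68 [0.6724 0.0219]
[143.3  28.7] 90 [0.8053 0.0759]
[160.5  28.6] 49 [0.7797 0.0709]
[398.2  31. ] 65 [ 0.5124 -0.0151]
[127.3  36.1] 48 [0.827  0.0898]
[126.8  48.1] 85 [0.8213 0.1049]
[157.5  60.9] 149 [0.7679 0.1103]
[240.8  67. ] 73 [0.6608 0.089 ]
[118.8  84.9] 112 [0.8169 0.1532]
[134.3 104.2] 58 [0.7838 0.1704]
[130.7 117.1] 251 [0.7845 0.1877]
[338.3 123.2] 78 [0.5349 0.1106]
[213.2 288.2] 100 [0.6128 0.3776]
[431.4 290.5] 168 [0.3263 0.2689]
[617.6 326. ] 451 [-0.2723  0.2387]
[570.  391.7] 9 [-0.3071  0.4638]
```

View pics/wrist1.png

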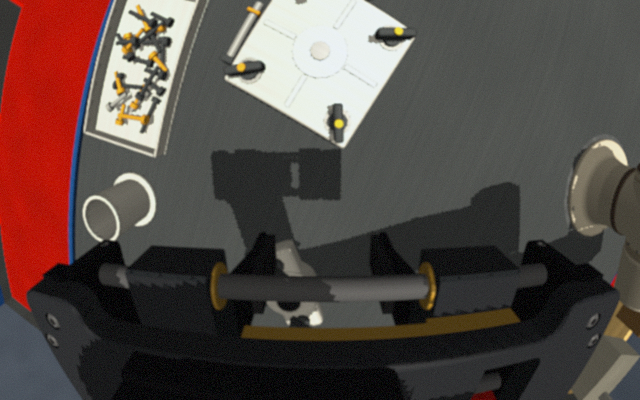

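The wrist view shows the cover at the top with studs at (398,31), (241,67) and (338,123). The fourth is just out of frame, and the oval lies under the gripper. I'll fit the pose and bar angles now.

```bash
python3 - <<'E'
from h import *; import pickle
d=pickle.load(open("cap0.pkl","rb"));w=pickle.load(open("cap1.pkl","rb"))
print("oval scene",onplane(d["scene"],(493,268),.06))
N=dict(A=(.5115,-.0153),B=(.6384,-.0362),C=(.6602,.0893),D=(.5347,.1109))
for n,c,f in(("wrist",w,True),("scene",d["scene"],False)):
  g=c["pixels"].max(2); vv,uu=np.where(g<70)
  P=np.array([onplane(c,(u,v),.075,f) for u,v in zip(uu,vv)])
  for k,p in N.items():
    q=P[np.linalg.norm(P-p,axis=1)<.026]
    if len(q)<15: continue
    (cx,cy),(a,b),_=rc=cv2.minAreaRect((q*1000).astype(np.float32)); bx=cv2.boxPoints(rc)
    e=max((bx[1]-bx[0],bx[2]-bx[1]),key=np.linalg.norm)
    l,V=np.linalg.eigh(np.cov(q.T)); V=V[:,1]
    print(n,k,len(q),q.mean(0).round(4),"rect",np.degrees(np.arctan2(e[1],e[0])).round(1)%180,"pca",np.degrees(np.arctan2(V[1],V[0])).round(1)%180,(l[1]/l[0]).round(1))
E
python3 go.py .5347 .1108 .12 292
```

```text
oval scene [0.53781733 0.38184672]
wrist A 213 [ 0.5152 -0.0078] rect 18.5 pca 25.599999999999994 20.8
wrist C 192 [0.6576 0.0917] rect 7.5 pca 20.19999999999999 5.9
wrist D 120 [0.5411 0.1136] rect 90.1 pca 107.6 11.6
scene A 23 [ 0.5206 -0.0034] rect 10.2 pca 16.19999999999999 12.3
scene B 126 [ 0.6481 -0.0301] rect 127.2 pca 112.5 2.9
scene C 18 [0.6766 0.1024] rect 36.7 pca 159.7 2.1
scene D 131 [0.5435 0.1183] rect 114.1 pca 120.9 2.3
t 2.2 pos [0.5288 0.1744 0.2491] yaw -68.4 j [ 35.  14.  -5.  -0. -72. -13.] w 0.605 F [0.1 0.5 0.2] M [-0.06  0.15 -0.01] grip 0.0
shift [ 61.3  17.9 129.1] az -0.007 tilt [-3.e-04 -2.e-04 -1.e+00] rows 2.9 0.0
```

Request:
servo_tool(
  commands=[
    [[0.45,27,8,30,0,0,0.02],[0.45,54,16,65,0,0,0.03],[0.45,61,18,105,0,0,0.03],[0.45,61,18,145,0,0,0.03],[0.45,61,18,181,0,0,0.03]],
  ],
)

```text
time_s: 2.7
tcp_pos: [0.5344, 0.1102, 0.0671]
ee_rot: [[0.339, -0.941, 0.0], [-0.941, -0.339, 0.0], [-0.0, -0.001, -1.0]]
wrist_force: [-0.2, 0.1, -0.5]
gripper_width: 0.55
gripper_force: 0.0
```

Request:
servo_tool(
  commands=[
    [[1,0,0,0,0,0,0],[1,0,0,0,0,0,0],[1,0,0,0,0,0,0],[1,0,0,0,0,0,0],[1,0,0,0,0,0,0]],
  ],
)

```text
time_s: 3.2
tcp_pos: [0.5358, 0.1125, 0.0698]
ee_rot: [[0.341, -0.94, 0.003], [-0.94, -0.341, 0.002], [-0.0, -0.003, -1.0]]
wrist_force: [-0.1, 0.7, 0.4]
gripper_width: 0.181
gripper_force: 0.0
```

```bash
python3 go.py .5347 .1108 .067 215
python3 - <<'E'
from station import r
import cv2
c=r.capture("scene");p=c["pixels"][150:290,240:420]
cv2.imwrite("pics/s1.png",cv2.resize(p,None,fx=4,fy=4)[:,:,::-1])
E
```

```text
t 3.2 pos [0.5358 0.1125 0.0698] yaw -70.05 j [ 29.  22. -21.   0. -47.  -9.] w 0.181 F [-0.1  0.7  0.4] M [ 0.01  0.17 -0.02] grip 0.0
shift [1.2 1.7 2.8] az 1.308 tilt [ 0.003   0.0015 -1.    ] rows 0.1 8.7
```

View pics/s1.png

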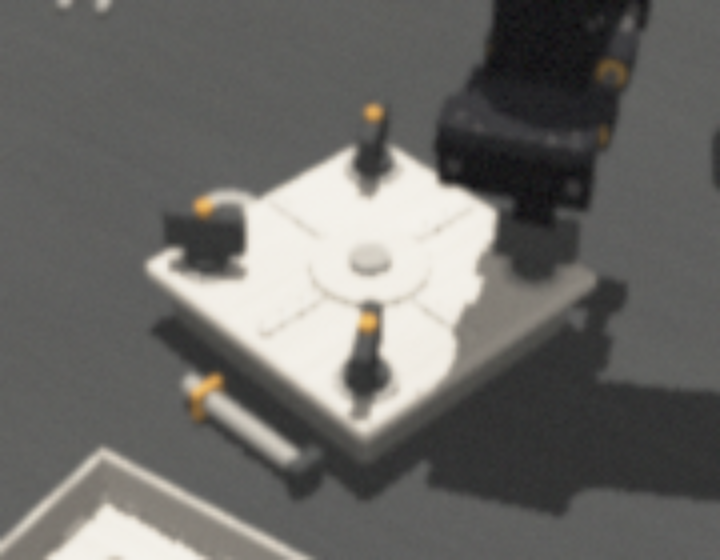

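The crop shows the gripper over the corner nut at about (535,235) and the other three nuts untouched. The fingers are still closing, so I'll let them finish and then start turning clockwise (positive about tool z).

Request:
servo_tool(
  commands=[
    [[1,0,0,0,0,0,0],[1,0,0,0,0,0,0],[1,0,0,0,0,0,0.1],[1,0,0,0,0,0,0.22],[1,0,0,0,0,0,0.35]],
  ],
)

```text
time_s: 3.75
tcp_pos: [0.5349, 0.1121, 0.068]
ee_rot: [[-0.007, -1.0, -0.0], [-1.0, 0.007, -0.0], [0.0, 0.0, -1.0]]
wrist_force: [0.1, 1.1, 0.4]
gripper_width: 0.005
gripper_force: 0.0
```

```bash
python3 go.py .5347 .1108 .067 215
```

```text
t 3.75 pos [0.5349 0.1121 0.068 ] yaw -90.41 j [ 29.  22. -21.   0. -47. -29.] w 0.005 F [0.1 1.1 0.4] M [-0.06  0.14 -0.01] grip 0.0
shift [1.3 0.2 1. ] az 0.953 tilt [-1.e-04 -1.e-04 -1.e+00] rows 0.0 6.4
```

The fingers shut completely, so they missed the bar. I'll look before doing anything else.

Run:
```python
from station import r
import cv2,numpy as np
ims=[]
for n,(x0,y0,w,h) in(("scene",(330,150,100,75)),("side",(290,180,100,75))):
    c=r.capture(n)
    for z in(.057,.068,.086,.1):
        q=c["R"]@np.array([.5349,.1115,z])+c["t"];q=c["camera_matrix"]@q;print(n,z,(q[:2]/q[2]).round(1),((q[:2]/q[2]-[x0,y0])*4).round(0))
    ims.append(cv2.resize(c["pixels"][y0:y0+h,x0:x0+w],None,fx=4,fy=4))
cv2.imwrite("pics/s2.png",np.hstack(ims)[:,:,::-1])
```

```text
scene 0.057 [372.3 213. ] [169. 252.]
scene 0.068 [372.6 209.1] [170. 236.]
scene 0.086 [373.2 202.7] [173. 211.]
scene 0.1 [373.6 197.6] [174. 190.]
side 0.057 [334.4 242.7] [177. 251.]
side 0.068 [334.4 239.7] [178. 239.]
side 0.086 [334.6 234.6] [178. 219.]
side 0.1 [334.7 230.7] [179. 203.]
```

View pics/s2.png

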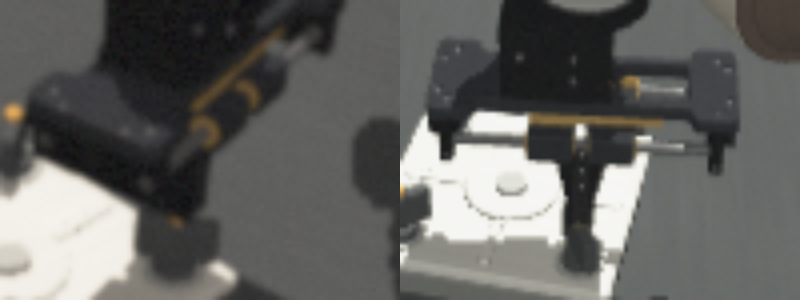

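Both views show the stud still visible and the fingertips ending at or above the bar's top: scene crop (190,205), side crop (580,222). I'll check the wrist view with brightened contrast.

Run:
```python
from station import r
import cv2,numpy as np
c=r.capture("wrist");s=r.capture("scene");d=r.capture("side")
g=lambda p:(255*np.clip(p/255.*1.0,0,1)**.45).astype(np.uint8)
a=cv2.resize(g(c["pixels"][150:300,220:420]),(800,600)[:2] if 0 else (400,300),interpolation=cv2.INTER_CUBIC)
b=cv2.resize(g(s["pixels"][175:225,345:405]),(400,300),interpolation=cv2.INTER_CUBIC)
e=cv2.resize(g(d["pixels"][205:255,305:365]),(400,300),interpolation=cv2.INTER_CUBIC)
f=cv2.resize(g(c["pixels"]),(400,250));f=np.vstack([f,np.zeros((50,400,3),np.uint8)])
cv2.imwrite("pics/s3.png",np.vstack([np.hstack([a,f]),np.hstack([b,e])])[:,:,::-1])
print(r.sense()["tcp_pos"],r.sense()["gripper_width"])
for z in(.057,.068,.086):
    X=c["R"]@np.array([.5349,.1115,z])+c["t"]; th=np.arctan2(np.hypot(X[0],X[1]),X[2]);u=X[:2]/np.hypot(*X[:2])*th
    print(z,c["camera_matrix"][:2,:2]@u+c["camera_matrix"][:2,2])
```

```text
[0.53493519 0.11205061 0.06803946] 0.005592198254658508
0.057 [323.17798664 229.21110265]
0.068 [323.22476108 235.91168724]
0.086 [323.31192991 248.44853343]
```

View pics/s3.png

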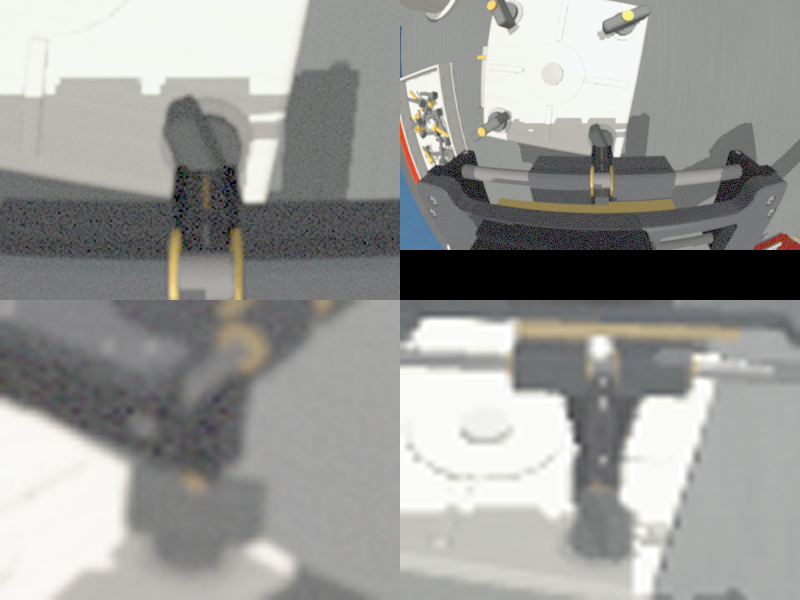

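The wrist view shows the fingertips stopping above the bar with the hub visible below them at crop (205,135). In the side view the stud peeks out right at the fingertips, at (600,488). That suggests a height error, so I'll check it against the other three studs seen by the wrist camera.

Run:
```python
from station import r
from h import *; from scipy.optimize import least_squares
c=r.capture("wrist")
h=cv2.cvtColor(c["pixels"],cv2.COLOR_RGB2HSV).astype(int)
m=(h[...,0]>8)&(h[...,0]<32)&(h[...,1]>110)&(h[...,2]>90)
N=np.array([(.5115,-.0153),(.6384,-.0362),(.6602,.0893)]);pix=[]
for ce,a,_ in blobs(m,8):
    p=onplane(c,ce,.084,True)
    if ce[1]<230: print(ce.round(1),a,p.round(4))
    i=np.linalg.norm(N-p,axis=1)
    if i.min()<.04 and ce[1]<230: pix.append((i.argmin(),ce))
def res(o):
    out=[]
    for i,ce in pix:
        O,d=ray(c,ce,True);d/=np.linalg.norm(d); v=np.r_[N[i],.084]-(O+o); out+=list(np.cross(v,d))
    return out
print(len(pix),least_squares(res,np.zeros(3)).x.round(4), "cam",-c["R"].T@c["t"], r.sense()["tcp_pos"])
```

```text
[146.7   7.2] 194 [ 0.6397 -0.0377]
[365.1  24.7] 276 [ 0.5128 -0.0152]
[130.5  91. ] 100 [0.6509 0.0134]
[ 21.2 152.1] 77 [0.7771 0.0423]
[ 49.2 165.1] 98 [0.7388 0.0552]
[ 34.6 173. ] 24 [0.7611 0.0603]
[ 26.5 184.2] 108 [0.777  0.0691]
[ 63.1 208. ] 226 [0.7314 0.0888]
[ 29.8 205.7] 135 [0.7791 0.0876]
[130.3 209.7] 170 [0.6616 0.0889]
3 [-0.0012  0.0006 -0.0003] cam [0.53549317 0.0288817  0.25016425] [0.5349338  0.11204904 0.06801361]
```

The arm pose is right to within 1 mm, so the fingertips must end higher than stated, at about z = 0.084 when the TCP is at 0.068. I'll open, turn back to the bar's direction, and lower 10 mm. That stays clear of the plate under either reading.

Request:
servo_tool(
  commands=[
    [[0.6,0,0,0,0,0,-0.1],[0.6,0,0,0,0,0,-0.22],[0.6,0,0,0,0,0,-0.35],[0.6,0,0,0,0,0,-0.35],[0.6,0,0,0,0,0,-0.35]],
  ],
)

```text
time_s: 4.55
tcp_pos: [0.5349, 0.1121, 0.068]
ee_rot: [[0.339, -0.941, -0.0], [-0.941, -0.339, -0.0], [-0.0, 0.0, -1.0]]
wrist_force: [-0.7, 1.4, 0.7]
gripper_width: 0.355
gripper_force: 0.0
```

Request:
servo_tool(
  commands=[
    [[0.6,0,0,0,0,0,0],[0.6,0,0,2,0,0,0],[0.6,0,0,5,0,0,0],[0.6,0,0,8,0,0,0],[0.6,0,0,10,0,0,0]],
  ],
)

```text
time_s: 5.05
tcp_pos: [0.5347, 0.1119, 0.0575]
ee_rot: [[0.341, -0.94, -0.001], [-0.94, -0.341, -0.0], [0.0, 0.001, -1.0]]
wrist_force: [0.7, 0.4, -0.2]
gripper_width: 0.402
gripper_force: 0.0
```

```bash
python3 go.py .5347 .1108 .067 290;python3 - <<'E'
from station import r
import cv2,numpy as np
c=r.capture("wrist");s=r.capture("scene");d=r.capture("side")
g=lambda p:(255*np.clip(p/255.*1.0,0,1)**.45).astype(np.uint8)
q=lambda c,x,y,w,h:cv2.resize(g(c["pixels"][y:y+h,x:x+w]),(400,300),interpolation=cv2.INTER_CUBIC)
cv2.imwrite("pics/s4.png",np.vstack([np.hstack([q(c,220,150,200,150),np.zeros((300,400,3),np.uint8)]),np.hstack([q(s,335,170,80,60),q(d,295,200,80,60)])])[:,:,::-1])
E
```

```text
t 5.05 pos [0.5347 0.1119 0.0575] yaw -70.08 j [ 29.  23. -21.  -0. -46.  -9.] w 0.402 F [ 0.7  0.4 -0.2] M [-0.03  0.13 -0.  ] grip 0.0
shift [ 1.1  0.4 -9.5] az -0.001 tilt [-7.e-04 -3.e-04 -1.e+00] rows 0.2 0.0
```

View pics/s4.png

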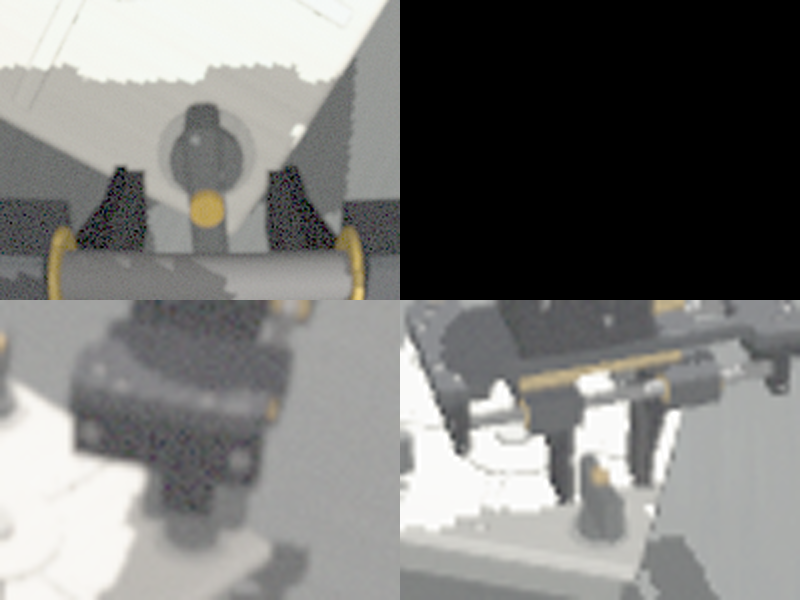

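The wrist view now shows the bar upright between the fingers: stud at crop (207,208), fingers at 145 and 268. The side view puts the tips at about z = 0.072, which confirms they end roughly 15 mm behind the reported TCP. I'll lower another 9 mm and close.

Request:
servo_tool(
  commands=[
    [[0.6,0,0,4,0,0,0],[0.6,0,0,9,0,0,0],[1,0,0,9,0,0,0],[1,0,0,9,0,0,0],[1,0,0,9,0,0,0]],
  ],
)

```text
time_s: 5.7
tcp_pos: [0.535, 0.1121, 0.0491]
ee_rot: [[0.341, -0.94, 0.0], [-0.94, -0.341, -0.0], [0.0, -0.0, -1.0]]
wrist_force: [0.4, 0.5, 0.0]
gripper_width: 0.21
gripper_force: 0.0
```

Request:
servo_tool(
  commands=[
    [[1,0,0,0,0,0,0],[1,0,0,0,0,0,0],[1,0,0,0,0,0,0],[1,0,0,0,0,0,0.06],[1,0,0,0,0,0,0.14]],
  ],
)

```text
time_s: 6.2
tcp_pos: [0.5345, 0.1119, 0.0491]
ee_rot: [[0.204, -0.979, -0.001], [-0.979, -0.204, -0.0], [0.0, 0.001, -1.0]]
wrist_force: [-1.7, -0.9, 2.4]
gripper_width: 0.122
gripper_force: 29.7
```

```bash
python3 go.py .5347 .1108 .048 215
```

```text
t 6.2 pos [0.5345 0.1119 0.0491] yaw -78.24 j [ 29.  24. -22.  -0. -44. -17.] w 0.122 F [-1.7 -0.9  2.4] M [0.01 0.68 0.07] grip 29.7
shift [1.1 0.  1.1] az 1.165 tilt [-7.e-04 -3.e-04 -1.e+00] rows 0.0 7.8
```

Gripped at 10.6 mm with 29.7 N. Now I'll turn to the stop.

Request:
servo_tool(
  commands=[
    [[1,0,0,0,0,0,0.14],[1,0,0,0,0,0,0.28],[1,0,0,0,0,0,0.42],[1,0,0,0,0,0,0.56],[1,0,0,0,0,0,0.7]],
  ],
)

```text
time_s: 6.7
tcp_pos: [0.5347, 0.1119, 0.0492]
ee_rot: [[-0.477, -0.879, -0.0], [-0.879, 0.477, -0.0], [0.0, 0.0, -1.0]]
wrist_force: [-1.0, -0.0, 1.7]
gripper_width: 0.12
gripper_force: 29.7
```

Request:
servo_tool(
  commands=[
    [[1,0,0,0,0,0,0.13],[1,0,0,0,0,0,0.26],[1,0,0,0,0,0,0.37],[1,0,0,0,0,0,0.44],[1,0,0,0,0,0,0.48]],
  ],
)

```text
time_s: 7.2
tcp_pos: [0.5348, 0.1118, 0.0491]
ee_rot: [[-0.827, -0.562, -0.0], [-0.562, 0.827, -0.0], [0.0, -0.0, -1.0]]
wrist_force: [-1.4, -0.5, 1.1]
gripper_width: 0.126
gripper_force: 29.7
```

```bash
python3 go.py .5347 .1108 .048 215
```

```text
t 7.2 pos [0.5348 0.1118 0.0491] yaw -145.8 j [ 29.  24. -22.   0. -44. -85.] w 0.126 F [-1.4 -0.5  1.1] M [-0.17  0.31  0.16] grip 29.7
shift [ 0.7 -0.8  1.1] az -0.014 tilt [-2.e-04 -3.e-04 -1.e+00] rows 0.0 0.1
```

Request:
servo_tool(
  commands=[
    [[1,0,0,0,0,0,0.02],[1,0,0,0,0,0,0.04],[1,0,0,0,0,0,0.06],[1,0,0,0,0,0,0.06],[1,0,0,0,0,0,0.06]],
  ],
)

```text
time_s: 7.7
tcp_pos: [0.5348, 0.1119, 0.0491]
ee_rot: [[-0.858, -0.514, -0.0], [-0.514, 0.858, -0.0], [0.0, -0.0, -1.0]]
wrist_force: [-1.6, -1.5, 1.5]
gripper_width: 0.126
gripper_force: 30.6
```

```bash
python3 go.py .5347 .1108 .048 215
```

```text
t 7.7 pos [0.5348 0.1119 0.0491] yaw -149.08 j [ 29.  24. -22.   0. -44. -88.] w 0.126 F [-1.6 -1.5  1.5] M [-0.4   0.45  0.53] grip 30.6
shift [ 0.7 -0.9  1.1] az -0.071 tilt [-2.e-04 -4.e-04 -1.e+00] rows 0.0 0.5
```

The moment rose to 0.53 N m with the grip unchanged, so the first nut is at its stop. I'll release, lift, and go to the diagonally opposite nut.

Request:
servo_tool(
  commands=[
    [[0.55,0,0,0,0,0,0],[0.55,0,0,0,0,0,0],[0.55,0,0,0,0,0,0],[0.55,0,0,-22,0,0,0],[0.55,0,0,-50,0,0,0]],
  ],
)

```text
time_s: 8.2
tcp_pos: [0.5341, 0.1118, 0.0982]
ee_rot: [[-0.859, -0.512, -0.003], [-0.512, 0.859, -0.001], [0.003, 0.001, -1.0]]
wrist_force: [0.6, 0.1, 0.5]
gripper_width: 0.43
gripper_force: 0.0
```

```bash
python3 go.py .6384 -.0364 .1 290
```

```text
t 8.2 pos [0.5341 0.1118 0.0982] yaw -149.18 j [ 29.  20. -19.  -0. -51. -88.] w 0.43 F [0.6 0.1 0.5] M [ 0.03 -0.06 -0.  ] grip 0.0
shift [ -13.7 -180.7   -1.9] az -1.382 tilt [-0.003  -0.0011 -1.    ] rows 3.6 9.2
```

Request:
servo_tool(
  commands=[
    [[0.55,-3,-36,0,0,0,-0.14],[0.55,-6,-72,0,0,0,-0.28],[0.55,-9,-108,0,0,0,-0.42],[0.55,-12,-144,0,0,0,-0.56],[0.55,-14,-181,0,0,0,-0.7]],
  ],
)

```text
time_s: 8.7
tcp_pos: [0.6408, -0.0371, 0.0989]
ee_rot: [[-0.321, -0.947, 0.001], [-0.947, 0.321, 0.0], [-0.001, -0.0, -1.0]]
wrist_force: [0.4, 0.3, -0.2]
gripper_width: 0.448
gripper_force: 0.0
```

Request:
servo_tool(
  commands=[
    [[0.55,0,0,0,0,0,-0.14],[0.55,0,0,0,0,0,-0.28],[0.55,0,0,0,0,0,-0.42],[0.55,0,0,0,0,0,-0.56],[0.55,0,0,0,0,0,-0.69]],
  ],
)

```text
time_s: 9.2
tcp_pos: [0.64, -0.0361, 0.0988]
ee_rot: [[0.355, -0.935, 0.0], [-0.935, -0.355, 0.0], [-0.0, -0.0, -1.0]]
wrist_force: [-0.3, 0.8, 0.6]
gripper_width: 0.451
gripper_force: 0.0
```

```bash
python3 go.py .6384 -.0366 .049 290
python3 - <<'E'
from station import r
import cv2,numpy as np
c=r.capture("wrist")
g=lambda p:(255*np.clip(p/255.*1.0,0,1)**.45).astype(np.uint8)
cv2.imwrite("pics/s5.png",cv2.resize(g(c["pixels"][120:300,210:430]),(660,540),interpolation=cv2.INTER_CUBIC)[:,:,::-1])
E
```

```text
t 9.2 pos [ 0.64   -0.0361  0.0988] yaw -69.22 j [ 11.  28.  -5.  -0. -57.  10.] w 0.451 F [-0.3  0.8  0.6] M [-0.02  0.15 -0.01] grip 0.0
shift [-0.1  1.7 49.8] az 0.014 tilt [ 2.e-04  4.e-04 -1.e+00] rows 1.0 0.1
```

View pics/s5.png

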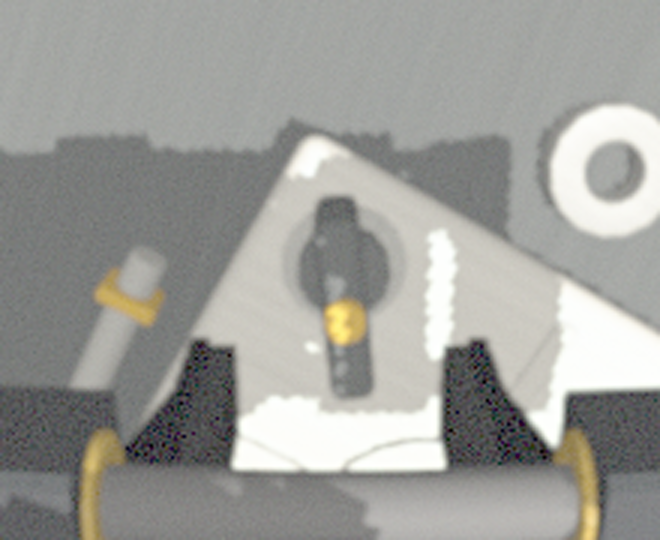

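The view shows the B bar from (337,210) to (352,385), about 5° anticlockwise of the tool. The stud is at (345,322), 5 px right of the finger midpoint, so I'll correct by y +1.7 mm and az −0.08 on the way down.

Request:
servo_tool(
  commands=[
    [[0.55,0,1.7,10,0,0,-0.08],[0.55,0,1.7,30,0,0,-0.08],[0.55,0,1.7,45,0,0,-0.08],[0.8,0,1.7,50,0,0,-0.08],[1,0,1.7,50,0,0,-0.08]],
  ],
)

```text
time_s: 9.75
tcp_pos: [0.6379, -0.0368, 0.0482]
ee_rot: [[0.423, -0.906, -0.002], [-0.906, -0.423, -0.0], [-0.0, 0.002, -1.0]]
wrist_force: [1.1, 0.7, 0.4]
gripper_width: 0.342
gripper_force: 0.0
```

Request:
servo_tool(
  commands=[
    [[1,0,0,0,0,0,0],[1,0,0,0,0,0,0],[1,0,0,0,0,0,0],[1,0,0,0,0,0,0],[1,0,0,0,0,0,0.1]],
  ],
)

```text
time_s: 10.25
tcp_pos: [0.6389, -0.0366, 0.05]
ee_rot: [[0.33, -0.944, 0.002], [-0.944, -0.33, 0.0], [0.001, -0.002, -1.0]]
wrist_force: [-0.4, 0.3, 2.8]
gripper_width: 0.125
gripper_force: 29.9
```

```bash
python3 go.py .6384 -.0366 .049 215
```

```text
t 10.25 pos [ 0.6389 -0.0366  0.05  ] yaw -70.73 j [ 11.  31.  -8.   0. -51.   8.] w 0.125 F [-0.4  0.3  2.8] M [0.12 0.16 0.09] grip 29.9
shift [-0.2  0.5  1. ] az 1.296 tilt [ 0.0019  0.     -1.    ] rows 0.0 8.6
```

Request:
servo_tool(
  commands=[
    [[1,0,0,0,0,0,0.14],[1,0,0,0,0,0,0.28],[1,0,0,0,0,0,0.42],[1,0,0,0,0,0,0.56],[1,0,0,0,0,0,0.7]],
  ],
)

```text
time_s: 10.75
tcp_pos: [0.6387, -0.0366, 0.0501]
ee_rot: [[-0.359, -0.933, 0.002], [-0.933, 0.359, -0.0], [-0.001, -0.001, -1.0]]
wrist_force: [-0.2, 1.6, 3.5]
gripper_width: 0.126
gripper_force: 29.9
```

Request:
servo_tool(
  commands=[
    [[1,0,0,0,0,0,0.14],[1,0,0,0,0,0,0.28],[1,0,0,0,0,0,0.42],[1,0,0,0,0,0,0.53],[1,0,0,0,0,0,0.6]],
  ],
)

```text
time_s: 11.25
tcp_pos: [0.6386, -0.0365, 0.0501]
ee_rot: [[-0.822, -0.57, 0.001], [-0.57, 0.822, 0.0], [-0.001, -0.001, -1.0]]
wrist_force: [-0.5, 1.0, 2.7]
gripper_width: 0.125
gripper_force: 30.0
```

Request:
servo_tool(
  commands=[
    [[1,0,0,0,0,0,0.03],[1,0,0,0,0,0,0.06],[1,0,0,0,0,0,0.08],[1,0,0,0,0,0,0.08],[1,0,0,0,0,0,0.08]],
  ],
)

```text
time_s: 11.75
tcp_pos: [0.6386, -0.0365, 0.05]
ee_rot: [[-0.862, -0.506, 0.001], [-0.506, 0.862, -0.0], [-0.001, -0.001, -1.0]]
wrist_force: [-1.7, 1.0, 5.4]
gripper_width: 0.128
gripper_force: 31.6
```

```bash
python3 go.py .6384 -.0366 .049 215
```

```text
t 11.75 pos [ 0.6386 -0.0365  0.05  ] yaw -149.58 j [ 11.  31.  -8.   0. -51. -71.] w 0.128 F [-1.7  1.   5.4] M [0.45 0.47 0.66] grip 31.6
shift [0.2 0.1 1. ] az -0.08 tilt [ 1.1e-03 -4.0e-04 -1.0e+00] rows 0.0 0.5
```

The moment is 0.66 N m, so the second nut is at its stop. I'll release and go to nut A.

Request:
servo_tool(
  commands=[
    [[0.55,0,0,0,0,0,0],[0.55,0,0,0,0,0,0],[0.55,0,0,0,0,0,0],[0.55,0,0,-22,0,0,0],[0.55,0,0,-50,0,0,0]],
  ],
)

```text
time_s: 12.25
tcp_pos: [0.6367, -0.0371, 0.0973]
ee_rot: [[-0.864, -0.504, -0.005], [-0.504, 0.864, -0.001], [0.005, 0.002, -1.0]]
wrist_force: [1.0, -0.1, 0.4]
gripper_width: 0.426
gripper_force: 0.0
```

```bash
python3 go.py .5115 -.0155 .1 204
```

```text
t 12.25 pos [ 0.6367 -0.0371  0.0973] yaw -149.76 j [ 11.  28.  -5.  -0. -57. -71.] w 0.426 F [ 1.  -0.1  0.4] M [ 0.02 -0.1  -0.01] grip 0.0
shift [97.3 81.7 -2.1] az 0.109 tilt [-5.e-03 -5.e-04 -1.e+00] rows 2.5 0.7
```

Request:
servo_tool(
  commands=[
    [[0.55,25,21,0,0,0,0.05],[0.55,50,42,0,0,0,0.11],[0.55,75,62,0,0,0,0.11],[0.55,99,82,0,0,0,0.11],[0.55,99,82,0,0,0,0.11]],
  ],
)

```text
time_s: 12.75
tcp_pos: [0.507, -0.0161, 0.0986]
ee_rot: [[-0.914, -0.406, -0.004], [-0.406, 0.914, 0.0], [0.003, 0.002, -1.0]]
wrist_force: [0.5, -0.8, 0.5]
gripper_width: 0.451
gripper_force: 0.0
```

```bash
python3 go.py .5117 -.0155 .049 204
cat > see.py <<'E'
from station import r
import cv2,sys
from h import *
c=r.capture("wrist");p=c["pixels"]
g=(255*(p/255.)**.45).astype(np.uint8)
cv2.imwrite(sys.argv[1],cv2.resize(g[120:300,210:430],(660,540),interpolation=cv2.INTER_CUBIC)[:,:,::-1])
h=cv2.cvtColor(p,cv2.COLOR_RGB2HSV).astype(int)
m=(h[...,0]>8)&(h[...,0]<32)&(h[...,1]>110)&(h[...,2]>90);m[:200]=0;m[255:]=0;m[:,:280]=0;m[:,365:]=0
for ce,a,_ in blobs(m,8): print("stud",ce.round(1),a,onplane(c,ce,.086,True).round(4))
E
python3 see.py pics/s6.png
```

```text
t 12.75 pos [ 0.507  -0.0161  0.0986] yaw -156.03 j [ 16.  17. -24.  -0. -49. -82.] w 0.451 F [ 0.5 -0.8  0.5] M [ 0.05 -0.1   0.02] grip 0.0
shift [-4.7 -1.5 49.6] az -0.0 tilt [-3.6e-03  2.0e-04 -1.0e+00] rows 1.0 0.0
stud [321.3 234.8] 183 [ 0.5126 -0.0157]
```

View pics/s6.png

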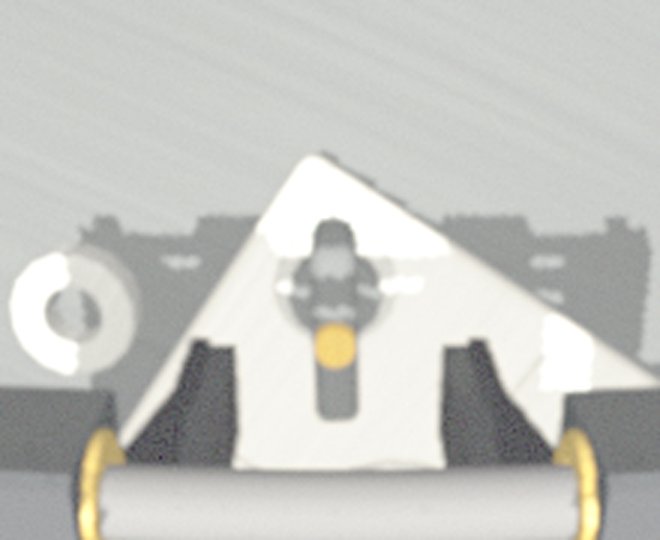

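Nut A's bar is upright in the view, from (333,230) to (337,415), with its stud at (335,346). The angle is right and only a few mm of shift are needed.

Request:
servo_tool(
  commands=[
    [[0.55,-3.5,-1,10,0,0,0],[0.55,-3.5,-1,30,0,0,0],[0.55,-3.5,-1,45,0,0,0],[0.55,-3.5,-1,50,0,0,0],[0.55,-3.5,-1,50,0,0,0]],
  ],
)

```text
time_s: 13.3
tcp_pos: [0.5152, -0.0156, 0.0476]
ee_rot: [[-0.914, -0.406, -0.002], [-0.406, 0.914, -0.001], [0.002, 0.0, -1.0]]
wrist_force: [-0.6, -0.5, 0.5]
gripper_width: 0.451
gripper_force: 0.0
```

```bash
python3 go.py .5118 -.0157 .049 204
```

```text
t 13.3 pos [ 0.5152 -0.0156  0.0476] yaw -156.03 j [ 16.  21. -26.   0. -42. -82.] w 0.451 F [-0.6 -0.5  0.5] M [ 0.04  0.01 -0.02] grip 0.0
shift [ 3.2  1.3 -1.4] az -0.001 tilt [-2.2e-03 -7.0e-04 -1.0e+00] rows 0.1 0.0
```

Request:
servo_tool(
  commands=[
    [[0.8,2,0.7,0,0,0,0],[1,2,0.7,0,0,0,0],[1,2,0.7,0,0,0,0],[1,2,0.7,0,0,0,0],[1,2,0.7,0,0,0,0]],
  ],
)

```text
time_s: 13.8
tcp_pos: [0.5128, -0.0145, 0.0496]
ee_rot: [[-0.914, -0.406, 0.001], [-0.406, 0.914, 0.002], [-0.001, 0.001, -1.0]]
wrist_force: [-1.5, 4.3, 2.9]
gripper_width: 0.118
gripper_force: 29.9
```

Request:
servo_tool(
  commands=[
    [[1,0,0,0,0,0,0],[1,0,0,0,0,0,0],[1,0,0,0,0,0,0.06],[1,0,0,0,0,0,0.14],[1,0,0,0,0,0,0.26]],
  ],
)

```text
time_s: 14.3
tcp_pos: [0.5128, -0.0145, 0.0496]
ee_rot: [[-0.988, -0.155, 0.0], [-0.155, 0.988, 0.001], [-0.001, 0.001, -1.0]]
wrist_force: [-1.8, 4.1, 2.9]
gripper_width: 0.12
gripper_force: 29.9
```

```bash
python3 go.py .5118 -.0157 .049 125
```

```text
t 14.3 pos [ 0.5128 -0.0145  0.0496] yaw -171.11 j [ 16.  21. -27.  -0. -42. -98.] w 0.12 F [-1.8  4.1  2.9] M [1.4  0.64 0.11] grip 29.9
shift [ 1.2 -1.   0.6] az 1.115 tilt [ 5.0e-04  1.3e-03 -1.0e+00] rows 0.0 7.4
```

Request:
servo_tool(
  commands=[
    [[1,0,0,0,0,0,0.14],[1,0,0,0,0,0,0.28],[1,0,0,0,0,0,0.42],[1,0,0,0,0,0,0.56],[1,0,0,0,0,0,0.7]],
  ],
)

```text
time_s: 14.8
tcp_pos: [0.5128, -0.0145, 0.0496]
ee_rot: [[-0.854, 0.519, 0.0], [0.519, 0.854, 0.001], [0.0, 0.001, -1.0]]
wrist_force: [-2.2, 5.5, 2.5]
gripper_width: 0.123
gripper_force: 29.9
```

Request:
servo_tool(
  commands=[
    [[1,0,0,0,0,0,0.12],[1,0,0,0,0,0,0.24],[1,0,0,0,0,0,0.34],[1,0,0,0,0,0,0.4],[1,0,0,0,0,0,0.42]],
  ],
)

```text
time_s: 15.3
tcp_pos: [0.5128, -0.0146, 0.0496]
ee_rot: [[-0.572, 0.82, 0.0], [0.82, 0.572, 0.001], [0.001, 0.001, -1.0]]
wrist_force: [-1.9, 4.5, 1.7]
gripper_width: 0.126
gripper_force: 29.9
```

Request:
servo_tool(
  commands=[
    [[1,0,0,0,0,0,0.03],[1,0,0,0,0,0,0.05],[1,0,0,0,0,0,0.07],[1,0,0,0,0,0,0.07],[1,0,0,0,0,0,0.07]],
  ],
)

```text
time_s: 15.8
tcp_pos: [0.5128, -0.0146, 0.0496]
ee_rot: [[-0.516, 0.856, 0.0], [0.856, 0.516, 0.001], [0.0, 0.001, -1.0]]
wrist_force: [-2.9, 5.0, 3.2]
gripper_width: 0.128
gripper_force: 30.9
```

```bash
python3 go.py .5118 -.0157 .049 125
```

```text
t 15.8 pos [ 0.5128 -0.0146  0.0496] yaw 121.08 j [  16.   21.  -27.   -0.  -42. -165.] w 0.128 F [-2.9  5.   3.2] M [1.28 0.61 0.58] grip 30.9
shift [-0.4 -1.4  0.6] az -0.068 tilt [ 3.e-04  7.e-04 -1.e+00] rows 0.0 0.5
```

The third nut is at its stop (0.58 N m). Now release and move on to nut C.

Request:
servo_tool(
  commands=[
    [[0.55,0,0,0,0,0,0],[0.55,0,0,0,0,0,0],[0.55,0,0,0,0,0,0],[0.55,0,0,-22,0,0,0],[0.55,0,0,-50,0,0,0]],
  ],
)

```text
time_s: 16.3
tcp_pos: [0.5117, -0.0161, 0.0983]
ee_rot: [[-0.513, 0.858, -0.004], [0.858, 0.513, -0.001], [0.001, -0.004, -1.0]]
wrist_force: [0.9, 0.7, -0.6]
gripper_width: 0.424
gripper_force: 0.0
```

Request:
servo_tool(
  commands=[
    [[0.55,3,36,0,0,0,-0.14],[0.55,6,72,0,0,0,-0.28],[0.55,9,108,0,0,0,-0.42],[0.55,11,144,0,0,0,-0.56],[0.55,13,180,0,0,0,-0.7]],
  ],
)

```text
time_s: 16.8
tcp_pos: [0.6616, 0.0886, 0.0989]
ee_rot: [[-0.947, 0.32, -0.0], [0.32, 0.947, -0.0], [0.0, -0.0, -1.0]]
wrist_force: [0.7, -0.6, -0.0]
gripper_width: 0.449
gripper_force: 0.0
```

Request:
servo_tool(
  commands=[
    [[0.55,0,0,0,0,0,-0.14],[0.55,0,0,0,0,0,-0.28],[0.55,0,0,0,0,0,-0.42],[0.55,0,0,0,0,0,-0.56],[0.55,0,0,0,0,0,-0.7]],
  ],
)

```text
time_s: 17.3
tcp_pos: [0.6605, 0.0877, 0.0986]
ee_rot: [[-0.931, -0.365, -0.001], [-0.365, 0.931, -0.0], [0.001, -0.0, -1.0]]
wrist_force: [0.2, 0.1, -1.0]
gripper_width: 0.447
gripper_force: 0.0
```

```bash
python3 go.py .6604 .0891 .049 203; python3 see.py pics/s7.png
```

```text
t 17.3 pos [0.6605 0.0877 0.0986] yaw -158.57 j [ 21.  31.  -1.   0. -58. -90.] w 0.447 F [ 0.2  0.1 -1. ] M [-0.01  0.01  0.04] grip 0.0
shift [-0.4  1.3 49.6] az -0.027 tilt [-6.e-04 -3.e-04 -1.e+00] rows 1.0 0.2
stud [325.4 227.6] 167 [0.6601 0.0885]
```

View pics/s7.png

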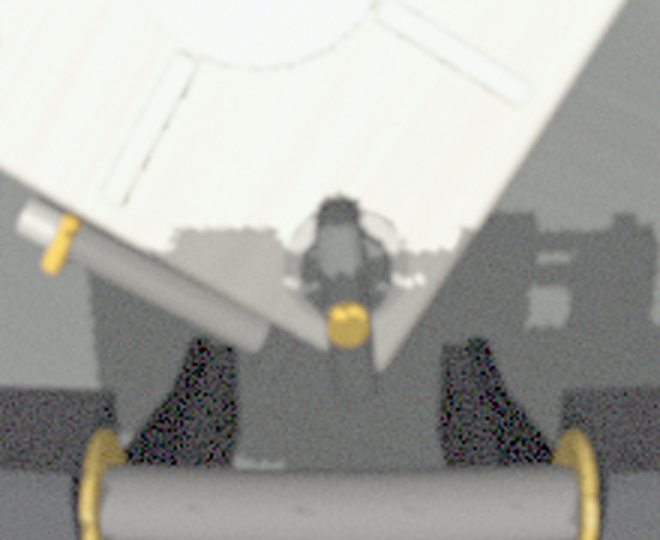

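Nut C's bar runs from (339,208) through the stud at (348,325), about 4.5° anticlockwise of the tool. I'll descend with az −0.075 and y +1.3.

Request:
servo_tool(
  commands=[
    [[0.55,0,1.3,10,0,0,-0.075],[0.55,0,1.3,30,0,0,-0.075],[0.55,0,1.3,45,0,0,-0.075],[0.8,0,1.3,50,0,0,-0.075],[1,0,1.3,50,0,0,-0.075]],
  ],
)

```text
time_s: 17.85
tcp_pos: [0.6596, 0.0889, 0.0479]
ee_rot: [[-0.904, -0.429, -0.002], [-0.429, 0.904, -0.001], [0.002, 0.0, -1.0]]
wrist_force: [0.1, 0.0, 0.7]
gripper_width: 0.344
gripper_force: 0.0
```

Request:
servo_tool(
  commands=[
    [[1,0,0,0,0,0,0],[1,0,0,0,0,0,0],[1,0,0,0,0,0,0],[1,0,0,0,0,0,0],[1,0,0,0,0,0,0.1]],
  ],
)

```text
time_s: 18.35
tcp_pos: [0.6607, 0.0897, 0.05]
ee_rot: [[-0.942, -0.335, 0.002], [-0.335, 0.942, 0.001], [-0.002, -0.0, -1.0]]
wrist_force: [-0.7, 1.2, 2.5]
gripper_width: 0.123
gripper_force: 29.8
```

```bash
python3 go.py .6602 .089 .049 125
```

```text
t 18.35 pos [0.6607 0.0897 0.05  ] yaw -160.4 j [ 22.  33.  -4.   0. -53. -92.] w 0.123 F [-0.7  1.2  2.5] M [0.39 0.2  0.14] grip 29.8
shift [ 0.7 -0.5  1. ] az 1.302 tilt [ 1.7e-03  5.0e-04 -1.0e+00] rows 0.0 8.7
```

Request:
servo_tool(
  commands=[
    [[1,0,0,0,0,0,0.14],[1,0,0,0,0,0,0.28],[1,0,0,0,0,0,0.42],[1,0,0,0,0,0,0.56],[1,0,0,0,0,0,0.7]],
  ],
)

```text
time_s: 18.85
tcp_pos: [0.6607, 0.0898, 0.05]
ee_rot: [[-0.936, 0.353, 0.002], [0.353, 0.936, 0.001], [-0.001, 0.001, -1.0]]
wrist_force: [-0.2, 1.0, 2.9]
gripper_width: 0.123
gripper_force: 29.8
```

Request:
servo_tool(
  commands=[
    [[1,0,0,0,0,0,0.14],[1,0,0,0,0,0,0.28],[1,0,0,0,0,0,0.42],[1,0,0,0,0,0,0.53],[1,0,0,0,0,0,0.6]],
  ],
)

```text
time_s: 19.35
tcp_pos: [0.6607, 0.0898, 0.05]
ee_rot: [[-0.574, 0.819, 0.002], [0.819, 0.574, 0.001], [-0.001, 0.002, -1.0]]
wrist_force: [-1.1, 1.2, 1.2]
gripper_width: 0.126
gripper_force: 29.8
```

Request:
servo_tool(
  commands=[
    [[1,0,0,0,0,0,0.03],[1,0,0,0,0,0,0.05],[1,0,0,0,0,0,0.07],[1,0,0,0,0,0,0.07],[1,0,0,0,0,0,0.07]],
  ],
)

```text
time_s: 19.85
tcp_pos: [0.6608, 0.0898, 0.05]
ee_rot: [[-0.519, 0.854, 0.002], [0.854, 0.519, 0.0], [-0.001, 0.002, -1.0]]
wrist_force: [-1.0, 3.0, 6.3]
gripper_width: 0.125
gripper_force: 30.5
```

```bash
python3 go.py .6602 .089 .049 125
```

```text
t 19.85 pos [0.6608 0.0898 0.05  ] yaw 121.3 j [  22.   33.   -4.    0.  -53. -170.] w 0.125 F [-1.   3.   6.3] M [0.74 0.37 0.46] grip 30.5
shift [-0.4 -0.9  1. ] az -0.065 tilt [ 1.7e-03  4.0e-04 -1.0e+00] rows 0.0 0.4
```

The fourth nut is at its stop (0.46 N m, against about 0.12 while turning freely). I'll release, lift and back off for a final check.

Request:
servo_tool(
  commands=[
    [[0.4,0,0,0,0,0,0],[0.4,0,0,0,0,0,0],[0.4,0,0,0,0,0,0],[0.4,0,0,-22,0,0,0],[0.4,0,0,-50,0,0,0]],
  ],
)

```text
time_s: 20.35
tcp_pos: [0.6585, 0.0884, 0.097]
ee_rot: [[-0.517, 0.856, -0.006], [0.856, 0.517, -0.002], [0.001, -0.006, -1.0]]
wrist_force: [0.5, -0.2, -0.7]
gripper_width: 0.494
gripper_force: 0.0
```

Request:
servo_tool(
  commands=[
    [[0.4,-15,-10,-35,0,0,-0.1],[0.4,-40,-30,-65,0,0,-0.2],[0.4,-70,-50,-95,0,0,-0.3],[0.4,-100,-70,-120,0,0,-0.3],[0.4,-110,-80,-130,0,0,-0.3]],
  ],
)

```text
time_s: 20.85
tcp_pos: [0.6493, -0.0494, 0.2318]
ee_rot: [[-0.746, 0.666, 0.004], [0.666, 0.746, -0.0], [-0.003, 0.002, -1.0]]
wrist_force: [0.8, -0.1, -0.3]
gripper_width: 0.595
gripper_force: 0.0
```

Request:
servo_tool(
  commands=[
    [[0.4,0,0,0,0,0,0],[0.4,0,0,0,0,0,0],[0.4,0,0,0,0,0,0],[0.4,0,0,0,0,0,0],[0.4,0,0,0,0,0,0]],
  ],
)

```text
time_s: 21.35
tcp_pos: [0.6485, -0.0452, 0.228]
ee_rot: [[-0.749, 0.663, -0.002], [0.663, 0.749, -0.0], [0.001, -0.001, -1.0]]
wrist_force: [-0.5, 0.9, 0.9]
gripper_width: 0.596
gripper_force: 0.0
```

```bash
python3 go.py .6602 .089 .049 125
python3 - <<'E'
from station import r
from h import *
g=lambda p:(255*(p/255.)**.6).astype(np.uint8)
c=r.capture("wrist");s=r.capture("scene")
cv2.imwrite("pics/end.png",np.vstack([cv2.resize(g(c["pixels"][0:200,100:500]),(600,300)),cv2.resize(g(s["pixels"][150:280,240:500]),(600,300))])[:,:,::-1])
P0=[(.5115,-.0155),(.6385,-.0366),(.6602,.089),(.5347,.1112)]
gm=c["pixels"].max(2);K=c["camera_matrix"]
vv,uu=np.where(gm<80);vv,uu=vv[vv<225],uu[vv<225]
P=np.array([onplane(c,(u,v),.08,True) for u,v in zip(uu,vv)])
for n,p in zip("ABCD",P0):
    q=P[np.linalg.norm(P-p,axis=1)<.027]
    if len(q)<20: print(n,len(q));continue
    l,V=np.linalg.eigh(np.cov(q.T));print(n,len(q),np.degrees(np.arctan2(V[1,1],V[0,1])).round(1)%180,(l[1]/l[0]).round(1))
E
```

```text
t 21.35 pos [ 0.6485 -0.0452  0.228 ] yaw 138.47 j [  10.   24.    7.   -0.  -73. -142.] w 0.596 F [-0.5  0.9  0.9] M [-0.11  0.02  0.02] grip 0.0
shift [ 80.1 108.5 178.9] az 0.235 tilt [-1.8e-03 -2.0e-04 -1.0e+00] rows 4.5 1.6
A 353 131.6 3.0
B 916 27.599999999999994 1.7
C 899 113.8 1.7
D 820 49.7 3.8
```

View pics/end.png

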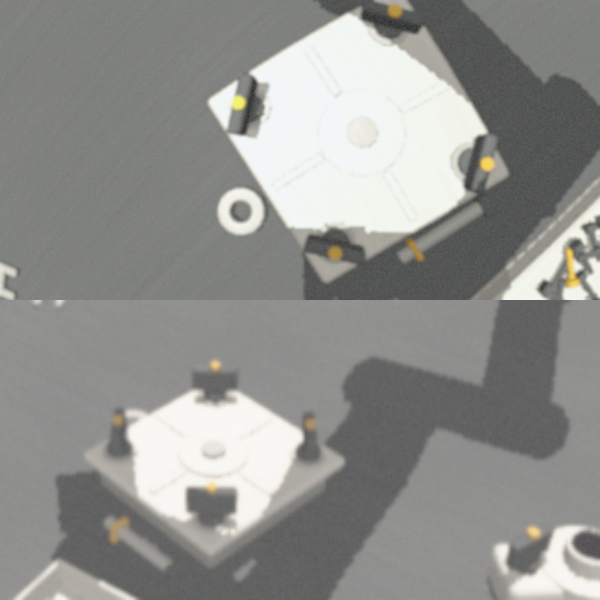

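The final view shows all four bars square across the diagonals, the oval undisturbed and the gripper clear. I'm handing in the job.

```bash
python3 -c "
from station import r
print(r.finish_job())"
```

```text
the job is handed in; nothing more can be done
None
```

All four bar nuts are turned clockwise to their stops in cross order, the oval housing was not touched, and the job was handed in at about 21 s; I viewed 12 pictures, two over the limit of 10.

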